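# Push the die-cast box into the engraver's corner stop

## Robot

A 6-joint arm with a two-finger parallel gripper is mounted at the origin on the work surface. World frame = base frame: x ahead of the robot, y to its left, z up, the work surface at z = 0. Lengths are in m, angles in degrees, forces in N, time in s.
With the tool pointing down it reaches from about 0.35 to 0.875 m from the base axis. Payload 4.2 kg.
Tool frame: the origin (TCP) lies midway between the tips of the shut fingers; the grasp point (between the pads) lies r.pinch_z behind it (r.pinch_z is the distance from the TCP to the grasp point, in m); z points along the fingers, y is the direction in which the jaws open and shut (so a half turn about z gives the same grasp; the last joint's range is limited). The gripper opens to 87 mm and grips with 3 to 60 N. Pads are 19 mm wide; open, the fingers measure 117 mm over their backs; the gripper's body (75 mm by 190 mm) begins 51 mm behind the grasp point.
Start: joints at [88.614, 22.042, 0.453, 0, -68.411, -14.817], TCP at [0.174, 0.6, 0.223] pointing down, gripper open.
Joint ranges: [-179.83, 179.83], [-69.29, 118.12], [-61.27, 80.66], [-181.25, 117.63], [-171.15, -9.14], [-177.46, 177.46]. Speed limits (degrees/s): [159.86, 159.86, 180, 180, 180, 180].

## Interface

Orientations are given as a 3x3 rotation matrix whose columns are the frame's x, y, z axes.
In Python, from station import r gives the robot as it stands. The module is installed in compiled form; this text tells all that it offers.
- The arm moves only by the tool play_rows, never from a script. Its argument "deltas" is a list of rows, each a list of 7 numbers: the shift along the tool's x, y, z in units of 25 mm (1.0 is 25 mm), then the turn, a rotation vector about the tool's x, y, z in units of 5 degrees (1.0 is 5 degrees), then the finger opening in mm, from 0 to 87. In form: [[tx, ty, tz, wx, wy, wz, fingers], ...]. A call has 1 to 12 rows; each row is the pose to reach, as a shift and turn from the pose commanded when the call began, along the tool's axes at that moment; what a row does not reach only later rows make up. A row lasts 1/10 s, in which the tool goes at most 50 mm and 8.59 degrees, less where a joint would pass 70% of its speed; a pose out of reach is approached as far as the arm can. A call with a gripper value outside its range is refused whole. The fingers move at their own pace and stop on an object; the grip force is fixed at half the most. Time passes only in rows, so rows that repeat a pose let the fingers close. It gives the time, the measured TCP pose, the force and the opening at its end, in the units of the state.
- r.sense(): the state, without advancing time (a new reading comes with each control period).
- r.capture(name): name is "scene" or "top" or "wrist"; returns a dict with "pixels" (420x560x3 uint8, red, green, blue), "camera_matrix" (3x3 intrinsics, pixels), "R" (3x3) and "t" (3): a world point X has camera coordinates R X + t; the wrist camera has in their place "T_tool_cam" (4x4, takes a point from camera to tool coordinates, whose origin is the TCP and whose axes are the flange's). Camera axes: x right, y down, z forward; pixel columns grow to the right and rows downward; lengths in m; the calibration is good to about 2 mm. The wrist camera is an equidistant fisheye: a pixel r from the principal point sees the ray r / f radians off the axis. A picture is of the moment at which its call begins: read the wrist's pose just before it. There is no depth.
- r.finish_job(): hands the job in, once; it reports no verdict.
Trained networks look in the newest picture that a camera, given by its name, has taken for a name from the list of things; names that differ only in an ending like _2 or _b are one class to them, and where a whole thing is asked for, a point or a joint stands for the part that bears it (a point fixed in the world has none). Each returns a list of dicts, best first, with "score" (0 to 1); they miss things now and then, are a little off and sometimes report something else, mostly with a low value. They report only what shows in the picture. A call takes as long as a camera call. They do not tell look-alikes from the thing itself.
- r.spot_in(camera, target): "centre" ([x, y, z] in m, in world coordinates, good to about 4 mm: the middle of the surface that is visible of it).
- r.cut_out(camera, target): "region" (420x560 bool, what is visible of it).
The state is a dict: "time_s": time; "joints": joint angles; "joint_velocities": joint speeds; "effort": joint torques, N m; "tcp_pos": TCP position; "ee_rot": TCP orientation; "wrist_force": force on the tool from outside, world axes, zero at the start; "moment": the same for the moment, N m; "gripper_width": opening from 0.0 (shut) to 1.0 (fully open).
Only numpy, scipy, OpenCV 4.12 (cv2) and the standard library are available. Lean on these libraries where they do the work, as an engineer would, in place of code of your own. Each camera call takes 0.05 s, during which the arm holds its last target.

## Task

Set the blue die-cast box up for laser engraving: push it across the engraver's bed into the brass corner stop, so that (seen from the robot) its far long side lies flat along the longer bar and its left end touches the shorter bar, with no gap at either. Only push it with the fingers: it must slide flat on the bed, never lifted or tipped. Leave it there, and do not shift the parked gantry or disturb the other things lying about.

Things in the scene. Friction and masses are not known exactly. Their poses are not given: they have to be found in the camera images.
- box: Closed blue die-cast aluminium box (electronics enclosure), about 0.35 kg, loose on the bed and too wide to grip: 96 mm along its x, 120 mm along its y, 40 mm high. Origin at the centre of its underside. It starts with its x axis pointing roughly away from the robot (up to about 26 degrees off the stop's x axis) and must end with its +x long side against the longer bar and its +y end against the shorter bar.
- box_far_left (a point): Point on the box's upright edge between its +x and +y sides (box frame x +48, y +60 mm), 6 mm above its underside. Fully seated, it lies at x = 0, y = 0 of the stop's frame.
- box_far_right (a point): Point on the box's upright edge between its +x and -y sides (box frame x +48, y -60 mm), 6 mm above its underside. Fully seated, it lies at x = 0, y = -120 mm of the stop's frame.
- stop: Brass L-shaped corner stop fixed to the bed, bars 14 mm wide and 12 mm high. Origin at bed height where the two working faces meet. The longer bar's working face is the plane x = 0 (it looks to -x, back towards the robot) and runs from y = -160 mm to +16 mm; the shorter bar's working face is the plane y = 0 (it looks to -y) and runs from x = -90 mm to -10 mm. The seated box fills x -96 to 0, y -120 to 0 mm.
- machine: Open-frame laser engraver, fixed. Origin at bench level under the middle of its bed; x points away from the robot, y to the left, parallel to the stop's axes. The bed is a flat dark honeycomb 400 mm (x) by 440 mm (y), its top 20 mm above the bench. The surrounding frame rails measure 460 x 520 mm outside, are 20 mm wide and 60 mm high.
- gantry (a joint): Travel of the engraver's gantry along its side rails towards the robot, in m; 0 = parked at the far end of the frame, where it starts and must stay. It is free to slide when knocked (about 5 N). Its cross beam lies 180 to 200 mm beyond the machine's origin in x, 70 to 110 mm above the bench.
- laser_head (a point): Lower end of the laser head, carried on the gantry's near side at its left: 66 mm above the bench; the head is 50 mm square and reaches up to 192 mm above the bench.
- gauge: Bystander: turned aluminium focus gauge standing on the near left of the bed, 28 mm foot, 46 mm high. Origin at the centre of its underside.
- small_box: Bystander: small grey plastic box lying on the far right of the bed, 45 x 60 x 20 mm. Origin at the centre of its underside.
- reel: Bystander: orange solder reel lying on the bench to the right of the engraver, 54 mm diameter, 36 mm high. Origin at the centre of its underside.
- driver: Bystander: green-handled screwdriver, 170 mm long, lying along its x axis (blade to +x) on the bench to the left of the engraver. Origin at the middle of its underside.
There are look-alikes about, which are no part of the job. Of the things that look like the box, the smallest one is meant.

How it is judged:
By the outcome, as a careful person would: the job done as asked, in the order asked, and still so for the second after the job is handed in, with the robot touching nothing.
It also fails if it takes over 51 s, if anything falls off the work surface, if the arm or the gripper's body presses on something with over 40 N, if the wrist force passes 120 N, or if a joint passes its speed limit or range.

## Working session

There is one attempt and no reset: what is moved stays moved. The work goes in short steps, Python scripts to look and compute and a tool call to move; the robot and the scene stay as the last step left them, time stands still between calls to the robot, and variables do not carry over. Pictures are saved under pics/ and viewed, and the job is handed in when it is done.

Besides the shell and the picture viewer there is one more tool, called after "Request:" in YAML: its name, and indented under it one key for each argument. play_rows: Moves the arm, as the interface text tells. Its arguments: {"type":"object","properties":{"deltas":{"type":"array","items":{"type":"array","items":{"type":"number"}}}},"required":["deltas"]}

```bash
mkdir -p pics; cat > h.py <<'E'
import numpy as np,cv2
from station import r
def cap(n,f):
    c=r.capture(n); cv2.imwrite('pics/'+f+'.png',c['pixels'][:,:,::-1]); return c
def proj(c,X):
    X=np.atleast_2d(X); p=(c['R']@X.T).T+c['t']; q=(c['camera_matrix']@p.T).T; return q[:,:2]/q[:,2:]
def unproj(c,uv,z):
    K=np.array(c['camera_matrix']);R=np.array(c['R']);t=np.array(c['t'])
    d=R.T@np.linalg.inv(K)@np.array([uv[0],uv[1],1.]); o=-R.T@t
    return o+d*(z-o[2])/d[2]
E
python3 - <<'E'
from h import *
print(r.sense())
for n in ['scene','top']:
    c=cap(n,n+'0'); print(n,c['R'],c['t'],c['camera_matrix'])
    for o in ['box','stop','machine','gantry','gauge','small_box','reel','driver','laser_head']:
        print(n,o,[(np.round(d['score'],2),np.round(d['centre'],3),proj(c,d['centre']).round()) for d in r.spot_in(n,o)][:4])
print(r.pinch_z)
E
```

```text
{'time_s': 0.0, 'joints': array([ 8.86131131e+01,  2.20899239e+01,  3.80641154e-01, -2.97856923e-02,
       -6.84090021e+01, -1.48154724e+01]), 'joint_velocities': array([-0.18360844,  0.04097482, -0.03331117, -0.01416076, -0.01571614,
       -0.10139068]), 'effort': array([ 3.72450249e-04, -3.90657520e+01,  1.87400919e+01,  4.21957880e+00,
        1.09862076e-02, -1.98451899e-04]), 'tcp_pos': array([0.1742156 , 0.59961554, 0.22147222]), 'ee_rot': array([[ 9.60228679e-01, -2.79214255e-01, -5.33206302e-04],
       [-2.79214757e-01, -9.60226488e-01, -2.05210790e-03],
       [ 6.09789637e-05,  2.11937192e-03, -9.99997752e-01]]), 'wrist_force': array([ 0.71985267, -0.64883828,  0.46334628]), 'moment': array([-0.01034141,  0.02988787,  0.00184152]), 'gripper_width': 1.0010763865393335}
scene [[ 0.83335322  0.55267517  0.00851852]
 [ 0.29920296 -0.43808881 -0.8476767 ]
 [-0.46475799  0.70896288 -0.53044477]] [-0.43779092 -0.09141823  2.09628913] [[498.13892916   0.         274.25100927]
 [  0.         498.13892916 219.32488592]
 [  0.           0.           1.        ]]
scene box [(np.floa
[... 1748 characters left out ...]
7, 0.108]), array([[251., 107.]])), (np.float64(0.17), array([0.693, 0.036, 0.033]), array([[260., 142.]]))]
top gauge [(np.float64(0.73), array([ 0.557, -0.035,  0.055]), array([[286., 188.]]))]
top small_box [(np.float64(0.6), array([ 0.722, -0.154,  0.04 ]), array([[327., 130.]]))]
top reel [(np.float64(0.91), array([ 0.424, -0.352,  0.032]), array([[399., 233.]]))]
top driver [(np.float64(0.62), array([ 0.556, -0.035,  0.058]), array([[286., 188.]])), (np.float64(0.6), array([0.613, 0.442, 0.024]), array([[119., 173.]])), (np.float64(0.49), array([0.446, 0.14 , 0.07 ]), array([[223., 229.]]))]
top laser_head [(np.float64(0.92), array([0.77 , 0.061, 0.109]), array([[249., 108.]]))]
0.0187
```

View pics/top0.png

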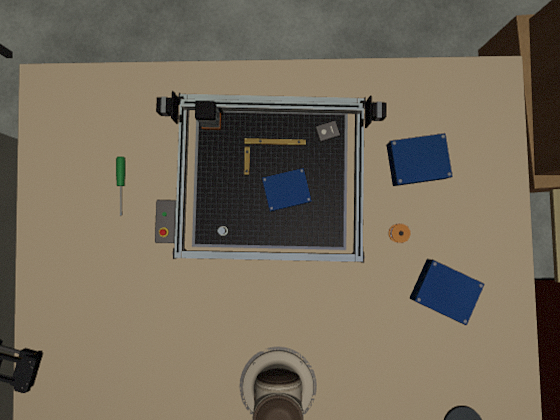

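View pics/scene0.png

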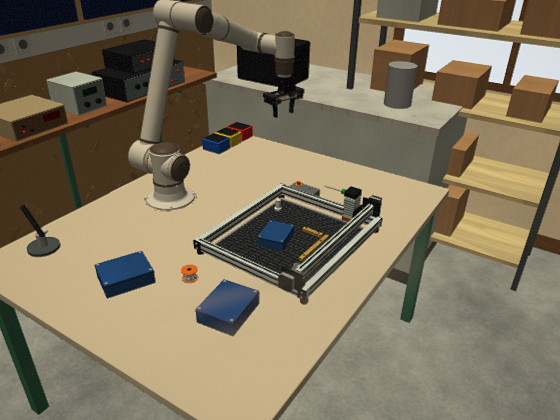

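```bash
python3 -c "
import cv2
a=cv2.imread('pics/top0.png');cv2.imwrite('pics/top0c.png',cv2.resize(a[90:265,185:385],None,fx=4,fy=4,interpolation=2)[:600,:800])"
```

```text
(no output)
```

View pics/top0c.png

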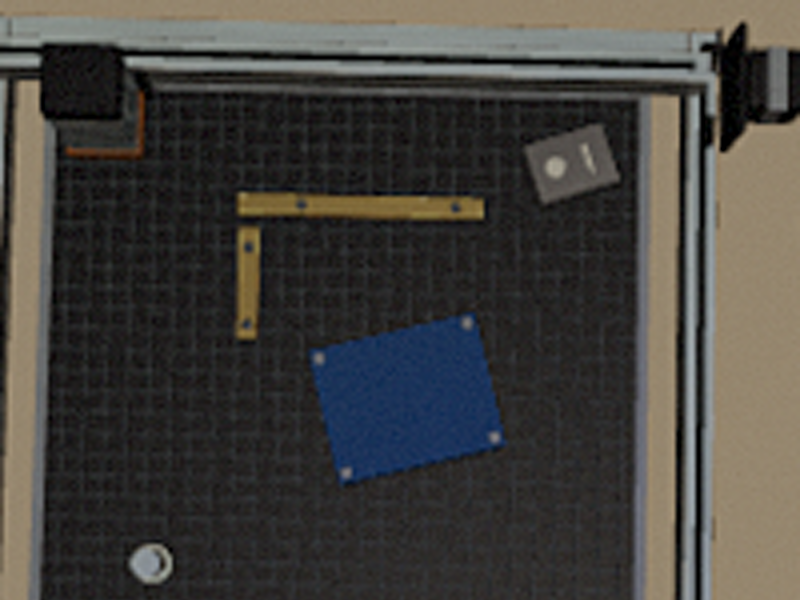

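Three blue boxes appear in the top view, at (286,188), (419,158) and (447,293). The one at (286,188) lies on the bed and is clearly the smallest (the crop shows it with four pale screws), so it is the one meant. Next I measure box and stop.

```bash
cat >> h.py <<'E'
from scipy.optimize import least_squares
def boxpose(c,f=8,show=False):
    im=c['pixels'].astype(int); m=((im[:,:,2]>im[:,:,0]+30)&(im[:,:,2]>70)).astype(np.uint8)
    n,l,s,ce=cv2.connectedComponentsWithStats(m)
    # pick largest comp within bed area
    best=None
    for i in range(1,n):
        if s[i,4]>300:
            P=unproj(c,ce[i],.06)
            if abs(P[0]-.6)<.2 and abs(P[1]-.03)<.22 and (best is None or s[i,4]>s[best,4]): best=i
    return (l==best)
def fit(c,mask,model,x0,n=None):
    "fit planar rigid pose: polygon model(s) (list of (N,3) arrays) to mask by soft silhouettes"
    S=16
    ys,xs=np.where(mask); x1,x2,y1,y2=xs.min()-6,xs.max()+7,ys.min()-6,ys.max()+7
    def ren(p):
        R=np.array([[np.cos(p[2]),-np.sin(p[2])],[np.sin(p[2]),np.cos(p[2])]])
        im=np.zeros(((y2-y1)*S,(x2-x1)*S),np.uint8)
        for M in model:
            W=np.c_[M[:,:2]@R.T+p[:2],M[:,2]]
            q=((proj(c,W)-[x1,y1]+.5)*S-.5)
            h=cv2.convexHull(q.astype(np.float32)).reshape(-1,2)
            cv2.fillPoly(im,[np.round(h*16).astype(np.int32)],255,shift=4)
        return cv2.GaussianBlur(cv2.resize(im,(x2-x1,y2-y1),interpolation=cv2.INTER_AREA).astype(float)/255,(0,0),1)
    T=cv2.GaussianBlur(mask[y1:y2,x1:x2].astype(float),(0,0),1)
    from scipy.optimize import minimize
    sc=np.array([.01,.01,.1])
    o=minimize(lambda v:((ren(x0+v*sc)-T)**2).sum(),np.zeros(3),method='Nelder-Mead',options=dict(xatol=1e-3,fatol=1e-4,initial_simplex=np.array([[0,0,0],[1,0,0],[0,1,0],[0,0,1.]])))
    p=x0+o.x*sc
    return p,o.fun
def rect(x1,x2,y1,y2,z): return np.array([[x1,y1,z],[x2,y1,z],[x2,y2,z],[x1,y2,z]])
BOX=[np.r_[rect(-.048,.048,-.06,.06,.06)]]
STOP=[rect(0,.014,-.16,.016,.032),rect(-.09,-.010,0,.014,.032)]
E
python3 - <<'E'
from h import *
for n,b0 in [('top',[.55,-.036,.2])]:
    c=r.capture(n)
    m=boxpose(c); print(m.sum())
    p,e=fit(c,m,BOX,np.array(b0)); print('box',p[:2],np.degrees(p[2]),e)
    im=c['pixels'].astype(int); s=(im[:,:,0]>im[:,:,2]+25)&(im[:,:,0]>80)
    k=np.zeros_like(s); k[130:180,236:315]=1; s&=k; print(s.sum())
    # full stop solid
    ST=[np.r_[a,a*[1,1,0]+[0,0,.02]] for a in STOP]
    for nm,mod in (('topface',STOP),('solid',ST)):
        q,e=fit(c,s,mod,np.array([.69,.05,0.])); print(nm,q[:2],np.degrees(q[2]),e)
    v=c['pixels'][:,:,::-1].copy()
    v=cv2.resize(v[90:265,185:385],None,fx=4,fy=4,interpolation=2)
    def dr(M,p,col):
        R=np.array([[np.cos(p[2]),-np.sin(p[2])],[np.sin(p[2]),np.cos(p[2])]])
        a=proj(c,np.c_[M[:,:2]@R.T+p[:2],M[:,2]]); a=((a-[185,90]+.5)*4-.5).astype(int)
        cv2.polylines(v,[a],True,col,1)
    dr(BOX[0],p,(0,255,0)); [dr(a,q,(255,0,255)) for a in STOP]
    d=p[:2]-q[:2]; print('rel',d,np.degrees(p[2]-q[2]))
    cv2.imwrite('pics/fit0.png',v[:600])
E
```

```text
1410
box [ 0.55418867 -0.03541452] 12.038357159609731 20.888216481251625
475
topface [0.69087344 0.06723774] -2.411771385544334 10.781735544024107
solid [0.69184979 0.06736585] -2.4547998619191493 9.022975626976452
rel [-0.13766112 -0.10278037] 14.49315702152888
```

View pics/fit0.png

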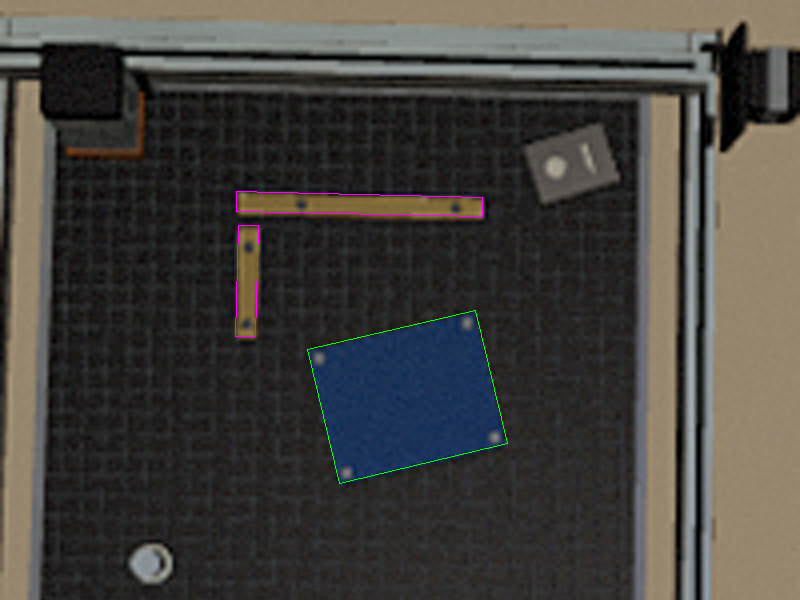

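The overlays match: the stop's origin is at about (0.692, 0.067) with yaw −2.4°, and the box is at (0.554, −0.035) with yaw 12°. I'll move behind the near long side with the jaws parallel to the long bar.

Request:
play_rows:
  deltas:
    - [18.3,21.1,0.9,0,0,-2.76,60]
    - [18.3,21.1,0.9,0,0,-2.76,60]
    - [18.3,21.1,0.9,0,0,-2.76,60]
    - [18.3,21.1,0.9,0,0,-2.76,60]
    - [18.3,21.1,0.9,0,0,-2.76,60]
    - [18.3,21.1,0.9,0,0,-2.76,60]
    - [18.3,21.1,0.9,0,0,-2.76,60]
    - [18.3,21.1,0.9,0,0,-2.76,60]
    - [18.3,21.1,0.9,0,0,-2.76,60]
    - [18.3,21.1,0.9,0,0,-2.76,60]
    - [18.3,21.1,0.9,0,0,-2.76,60]
    - [18.3,21.1,0.9,0,0,-2.76,60]

```text
time_s: 2.25
tcp_pos: [0.4258, 0.0536, 0.2038]
ee_rot: [[0.999, -0.041, 0.002], [-0.041, -0.999, 0.001], [0.002, -0.001, -1.0]]
wrist_force: [1.3, 0.5, -0.2]
gripper_width: 0.687
```

Request:
play_rows:
  deltas:
    - [1.6,3.4,0,0,0,0,60]
    - [1.6,3.4,0,0,0,0,60]
    - [1.6,3.4,0,0,0,0,60]
    - [1.6,3.4,0,0,0,0,60]
    - [1.6,3.4,0,0,0,0,60]

```text
time_s: 2.75
tcp_pos: [0.4614, -0.0307, 0.2033]
ee_rot: [[0.999, -0.041, -0.0], [-0.041, -0.999, 0.0], [-0.0, -0.0, -1.0]]
wrist_force: [0.3, 0.1, 0.9]
gripper_width: 0.689
```

Request:
play_rows:
  deltas:
    - [0,0.1,2,0,0,0,60]
    - [0,0.1,4,0,0,0,60]
    - [0,0.1,5.5,0,0,0,60]
    - [0,0.1,6.4,0,0,0,60]
    - [0,0.1,6.4,0,0,0,60]
    - [0,0.1,6.4,0,0,0,60]

```text
time_s: 3.35
tcp_pos: [0.4621, -0.0325, 0.0439]
ee_rot: [[0.999, -0.039, 0.001], [-0.039, -0.999, -0.0], [0.001, 0.0, -1.0]]
wrist_force: [0.7, -1.0, 0.5]
gripper_width: 0.687
```

```bash
python3 - <<'E'
from h import *
s=r.sense();print(s['tcp_pos'],s['joints'].round(1),s['wrist_force'].round(1))
cap('scene','s1')
a=cv2.imread('pics/s1.png');cv2.imwrite('pics/s1c.png',cv2.resize(a[140:300,180:380],None,fx=4,fy=4)[:600])
E
```

```text
[ 0.46208905 -0.03249518  0.04387164] [ 16.2  19.5 -34.8   0.  -35.6  71.6] [ 0.7 -1.   0.5]
```

View pics/s1c.png

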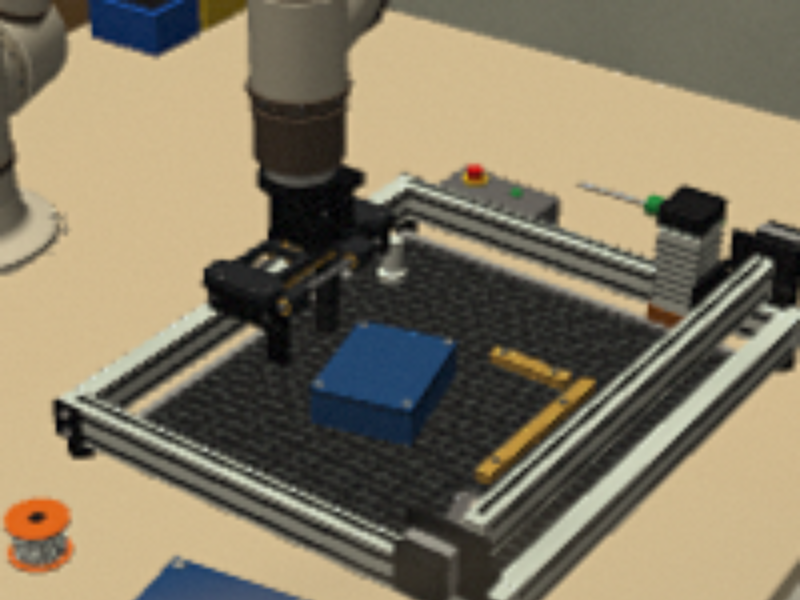

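Request:
play_rows:
  deltas:
    - [0,0,0.5,0,0,0,60]
    - [0.4,0,0.5,0,0,0,60]
    - [0.7,0,0.5,0,0,0,60]
    - [1.0,0,0.5,0,0,0,60]
    - [1.3,0,0.5,0,0,0,60]
    - [1.6,0,0.5,0,0,0,60]
    - [1.9,0,0.5,0,0,0,60]
    - [2.2,0,0.5,0,0,0,60]
    - [2.5,0,0.5,0,0,0,60]
    - [2.8,0,0.5,0,0,0,60]
    - [3.1,0,0.5,0,0,0,60]
    - [3.1,0,0.5,0,0,0,60]

```text
time_s: 4.6
tcp_pos: [0.5404, -0.0372, 0.0307]
ee_rot: [[0.999, -0.043, 0.001], [-0.043, -0.999, -0.0], [0.001, 0.0, -1.0]]
wrist_force: [-0.8, -0.5, 0.5]
gripper_width: 0.689
```

```bash
cat >> h.py <<'E'
Q=np.array([.6915,.0673,np.radians(-2.43)])
def tostop(P):
    d=np.array(P[:2])-Q[:2]; c,s=np.cos(Q[2]),np.sin(Q[2]); return np.array([c*d[0]+s*d[1],-s*d[0]+c*d[1]])
def look(f):
    s=r.sense();print('tcp',s['tcp_pos'].round(4),'stopfr',tostop(s['tcp_pos']).round(4),s['wrist_force'].round(1),np.degrees(np.arctan2(s['ee_rot'][1,0],s['ee_rot'][0,0])).round(2))
    c=cap('top',f); v=cv2.resize(c['pixels'][90:240,185:385,::-1],None,fx=4,fy=4,interpolation=2); cv2.imwrite('pics/'+f+'c.png',v)
    return c
def boxat(c,x0):
    m=boxpose(c); p,e=fit(c,m,BOX,np.array(x0)); print('box stopfr',tostop(p).round(4),'yaw rel',np.degrees(p[2]-Q[2]).round(2),'err',round(e,1),m.sum())
E
python3 - <<'E'
from h import *
c=look('t2'); boxat(c,[.6,-.03,0.])
cap('scene','s2')
a=cv2.imread('pics/s2.png');cv2.imwrite('pics/s2c.png',cv2.resize(a[140:290,180:380],None,fx=4,fy=4))
E
```

```text
tcp [ 0.5404 -0.0372  0.0307] stopfr [-0.1465 -0.1108] [-0.8 -0.5  0.5] -2.44Traceback (most recent call last):
  File "<stdin>", line 2, in <module>
  File "h.py", line 52, in boxat
    m=boxpose(c); p,e=fit(c,m,BOX,np.array(x0)); print('box stopfr',tostop(p).round(4),'yaw rel',np.degrees(p[2]-Q[2]).round(2),'err',round(e,1),m.sum())
                      ~~~^^^^^^^^^^^^^^^^^^^^^^
  File "h.py", line 25, in fit
    ys,xs=np.where(mask); x1,x2,y1,y2=xs.min()-6,xs.max()+7,ys.min()-6,ys.max()+7
                                      ~~~~~~^^
    return umr_minimum(a, axis, None, out, keepdims, initial, where)
ValueError: zero-size array to reduction operation minimum which has no identity
```

View pics/t2c.png

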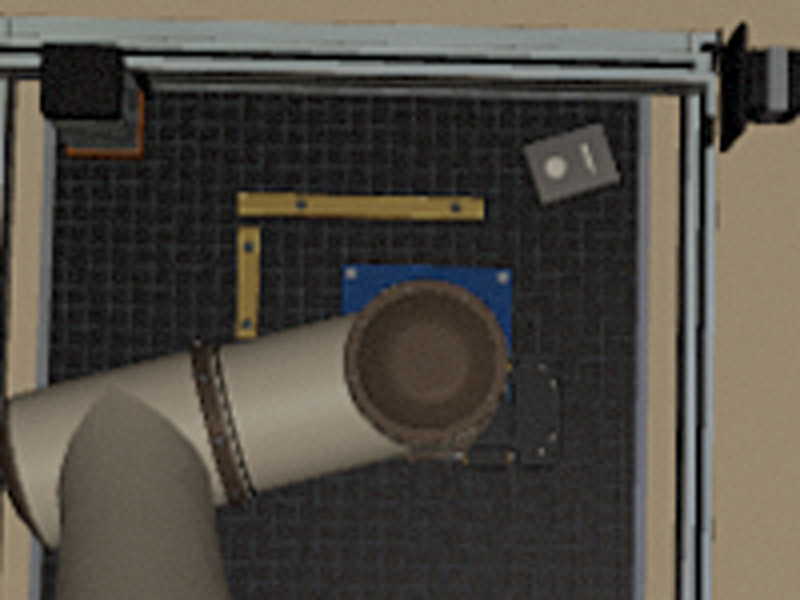

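The box has turned square. I'll push on to just short of the long bar, then back off and look.

Request:
play_rows:
  deltas:
    - [0.3,0,0,0,0,0,60]
    - [0.6,0,0,0,0,0,60]
    - [0.9,0,0,0,0,0,60]
    - [1.2,0,0,0,0,0,60]
    - [1.36,0,0,0,0,0,60]
    - [1.36,0,0,0,0,0,60]
    - [0.8,0,0,0,0,0,60]
    - [0.0,0,0,0,0,0,60]
    - [-1,0,-2,0,0,0,60]
    - [-1.5,0,-4,0,0,0,60]
    - [-3,0,-5,0,0,0,60]
    - [-4,0,-5,0,0,0,60]

```text
time_s: 5.85
tcp_pos: [0.4419, -0.0318, 0.1608]
ee_rot: [[0.999, -0.041, 0.014], [-0.041, -0.999, 0.003], [0.013, -0.003, -1.0]]
wrist_force: [0.1, -0.7, -0.2]
gripper_width: 0.687
```

```bash
python3 - <<'E'
from h import *
c=look('t3'); 
try: boxat(c,[.63,-.03,0.])
except Exception as e: print(e)
E
```

```text
tcp [ 0.4419 -0.0318  0.1608] stopfr [-0.2452 -0.1096] [ 0.1 -0.7 -0.2] -2.34
box stopfr [-0.0546 -0.1207] yaw rel 0.96 err 30.1 1359
```

View pics/t3c.png

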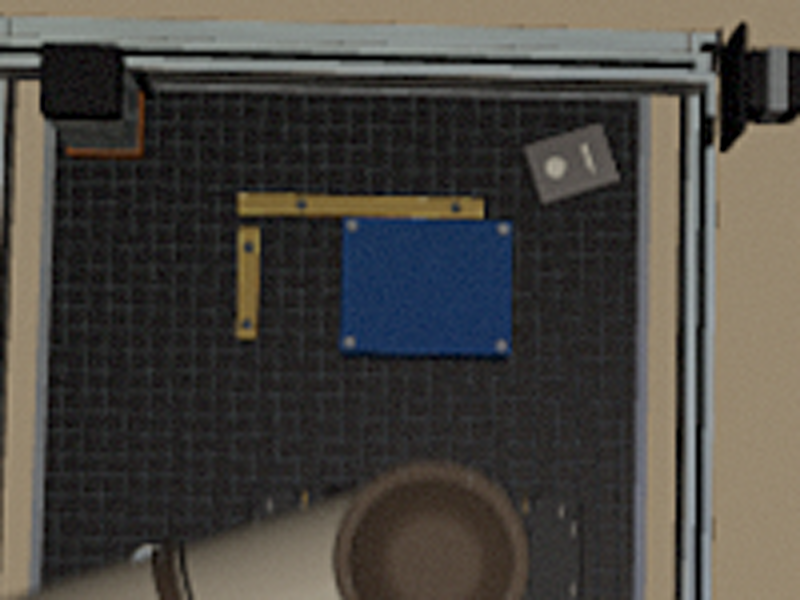

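The box is now parallel, about 6 mm off the long bar and 61 mm off the short bar. Next I go round to its right end, with the jaws turned 90° and narrower.

Request:
play_rows:
  deltas:
    - [7.6,3.8,0,0,0,18,30]
    - [7.6,3.8,0,0,0,18,30]
    - [7.6,3.8,0,0,0,18,30]
    - [7.6,3.8,0,0,0,18,30]
    - [7.6,3.8,0,0,0,18,30]
    - [7.6,3.8,0,0,0,18,30]
    - [7.6,3.8,0,0,0,18,30]
    - [7.6,3.8,0,0,0,18,30]
    - [7.6,3.8,0,0,0,18,30]
    - [7.6,3.8,0,0,0,18,30]
    - [7.6,3.8,0,0,0,18,30]
    - [7.6,3.8,0,0,0,18,30]

```text
time_s: 7.1
tcp_pos: [0.626, -0.1356, 0.1559]
ee_rot: [[-0.041, -0.999, 0.002], [-0.999, 0.041, -0.0], [0.0, -0.002, -1.0]]
wrist_force: [0.1, 0.1, 0.1]
gripper_width: 0.339
```

```bash
python3 - <<'E'
from h import *
c=look('t4'); print(r.sense()['ee_rot'].round(3))
E
```

```text
tcp [ 0.626  -0.1356  0.1559] stopfr [-0.0568 -0.2055] [0.1 0.1 0.1] -92.37
[[-0.04  -0.999  0.002]
 [-0.999  0.04  -0.   ]
 [ 0.    -0.002 -1.   ]]
```

Request:
play_rows:
  deltas:
    - [0,0,2,0,0,0,30]
    - [0,0,4,0,0,0,30]
    - [0,0,5,0,0,0,30]
    - [0,0,5,0,0,0,30]
    - [-0.3,0,5,0,0,0,30]
    - [-0.6,0,5,0,0,0,30]
    - [-0.9,0,5,0,0,0,30]
    - [-1.2,0,5,0,0,0,30]
    - [-1.5,0,5,0,0,0,30]
    - [-1.8,0,5,0,0,0,30]
    - [-2.1,0,5,0,0,0,30]
    - [-2.1,0,5,0,0,0,30]

```text
time_s: 8.35
tcp_pos: [0.6284, -0.0823, 0.0325]
ee_rot: [[-0.041, -0.999, 0.004], [-0.999, 0.041, 0.0], [-0.0, -0.004, -1.0]]
wrist_force: [0.6, -1.2, 0.2]
gripper_width: 0.348
```

```bash
python3 - <<'E'
from h import *
c=look('t5'); cap('scene','s5')
a=cv2.imread('pics/s5.png');cv2.imwrite('pics/s5c.png',cv2.resize(a[140:290,200:400],None,fx=4,fy=4))
E
```

```text
tcp [ 0.6284 -0.0823  0.0325] stopfr [-0.0567 -0.1521] [ 0.6 -1.2  0.2] -92.32
```

View pics/s5c.png

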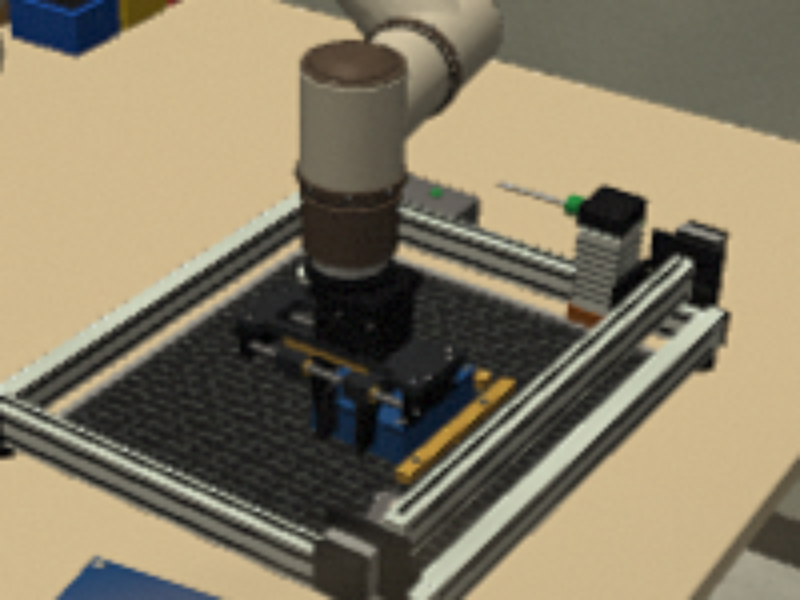

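View pics/t5c.png

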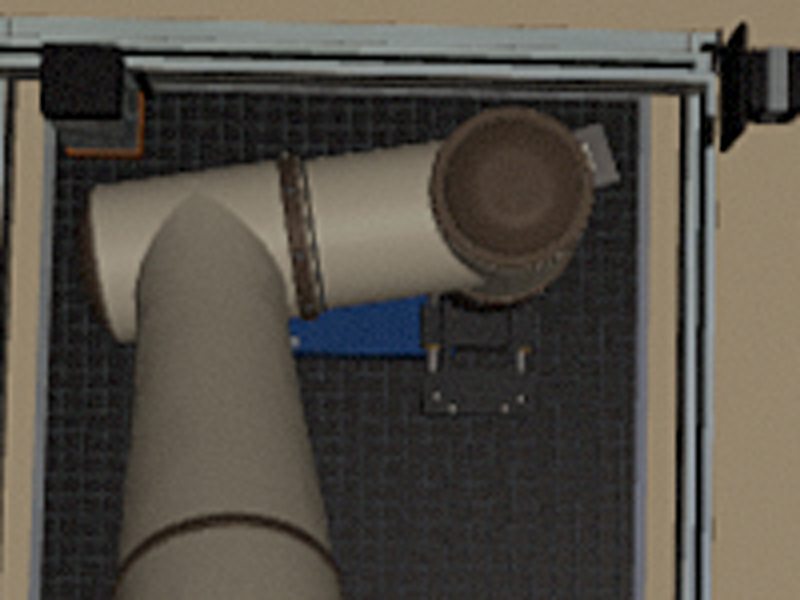

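Request:
play_rows:
  deltas:
    - [-0.3,0,0,0,0,0,30]
    - [-0.5,0,0,0,0,0,30]
    - [-0.65,0,0,0,0,0,30]
    - [-0.75,0,0,0,0,0,30]
    - [-0.8,0,0,0,0,0,30]
    - [-0.8,0,0,0,0,0,30]

```text
time_s: 9.05
tcp_pos: [0.6281, -0.0632, 0.0311]
ee_rot: [[-0.042, -0.999, 0.0], [-0.999, 0.042, -0.0], [0.0, -0.0, -1.0]]
wrist_force: [0.1, -3.4, 3.9]
gripper_width: 0.346
```

Request:
play_rows:
  deltas:
    - [-0.04,0,0,0,0,0,30]
    - [-0.08,0,0,0,0,0,30]
    - [-0.08,0,0,0,0,0,30]

```text
time_s: 9.35
tcp_pos: [0.6282, -0.0614, 0.0311]
ee_rot: [[-0.042, -0.999, 0.0], [-0.999, 0.042, -0.0], [0.0, -0.0, -1.0]]
wrist_force: [-0.8, -5.3, 4.6]
gripper_width: 0.347
```

Request:
play_rows:
  deltas:
    - [-0.04,0,0,0,0,0,30]
    - [-0.08,0,0,0,0,0,30]
    - [-0.08,0,0,0,0,0,30]

```text
time_s: 9.65
tcp_pos: [0.6282, -0.0609, 0.0311]
ee_rot: [[-0.042, -0.999, -0.0], [-0.999, 0.042, -0.002], [0.002, 0.0, -1.0]]
wrist_force: [0.4, -10.3, 3.4]
gripper_width: 0.35
```

Request:
play_rows:
  deltas:
    - [-0.04,0,0,0,0,0,30]
    - [-0.08,0,0,0,0,0,30]
    - [-0.08,0,0,0,0,0,30]

```text
time_s: 9.95
tcp_pos: [0.6282, -0.0609, 0.0311]
ee_rot: [[-0.042, -0.999, -0.001], [-0.999, 0.042, -0.004], [0.004, 0.001, -1.0]]
wrist_force: [1.2, -16.8, 3.1]
gripper_width: 0.348
```

The short bar has been met (TCP stalled, force rising to 17 N). I'll back off and lift.

Request:
play_rows:
  deltas:
    - [0.3,0,0,0,0,0,30]
    - [0.8,0,0,0,0,0,30]
    - [0.9,0,-1,0,0,0,30]
    - [1,0,-3,0,0,0,30]
    - [1,0,-5,0,0,0,30]
    - [1,0,-5,0,0,0,30]

```text
time_s: 10.55
tcp_pos: [0.632, -0.0818, 0.1639]
ee_rot: [[-0.04, -0.999, 0.016], [-0.999, 0.04, 0.0], [-0.001, -0.016, -1.0]]
wrist_force: [0.6, 0.4, 1.1]
gripper_width: 0.338
```

```bash
python3 - <<'E'
from h import *
s=r.sense();P=s['tcp_pos'];print(P,s['ee_rot'].round(3))
c,sn=np.cos(Q[2]),np.sin(Q[2]); R=np.array([[c,-sn],[sn,c]])
W=Q[:2]+R@[-.135,-.062]; d=np.r_[W-P[:2],0]; print(W,(s['ee_rot'].T@d)/.025)
E
```

```text
[ 0.63200155 -0.08184889  0.1639363 ] [[-0.04  -0.999  0.016]
 [-0.999  0.04   0.   ]
 [-0.001 -0.016 -1.   ]]
[0.55399267 0.01107959] [-3.58888859  3.26668851 -0.04861041]
```

Request:
play_rows:
  deltas:
    - [-3.6,3.2,0,0,0,-18,60]
    - [-3.6,3.2,0,0,0,-18,60]
    - [-3.6,3.2,0,0,0,-18,60]
    - [-3.6,3.2,0,0,0,-18,60]
    - [-3.6,3.2,0,0,0,-18,60]
    - [-3.6,3.2,0,0,0,-18,60]
    - [-3.6,3.2,0,0,0,-18,60]
    - [-3.6,3.2,0,0,0,-18,60]
    - [-3.6,3.2,0,0,0,-18,60]
    - [-3.6,3.2,0,0,0,-18,60]
    - [-3.6,3.2,0,0,0,-18,60]
    - [-3.6,3.2,0,0,0,-18,60]

```text
time_s: 11.75
tcp_pos: [0.5507, 0.0117, 0.1551]
ee_rot: [[0.999, -0.042, -0.001], [-0.042, -0.999, 0.001], [-0.001, -0.001, -1.0]]
wrist_force: [-0.4, 0.7, 0.3]
gripper_width: 0.691
```

```bash
python3 - <<'E'
from h import *
c=look('t6'); print(r.sense()['gripper_width'])
try: boxat(c,[.64,.0,0.])
except Exception as e: print(e)
E
```

```text
tcp [0.5507 0.0117 0.1551] stopfr [-0.1383 -0.0616] [-0.4  0.7  0.3] -2.4
0.6865415450203607
zero-size array to reduction operation minimum which has no identity
```

View pics/t6c.png

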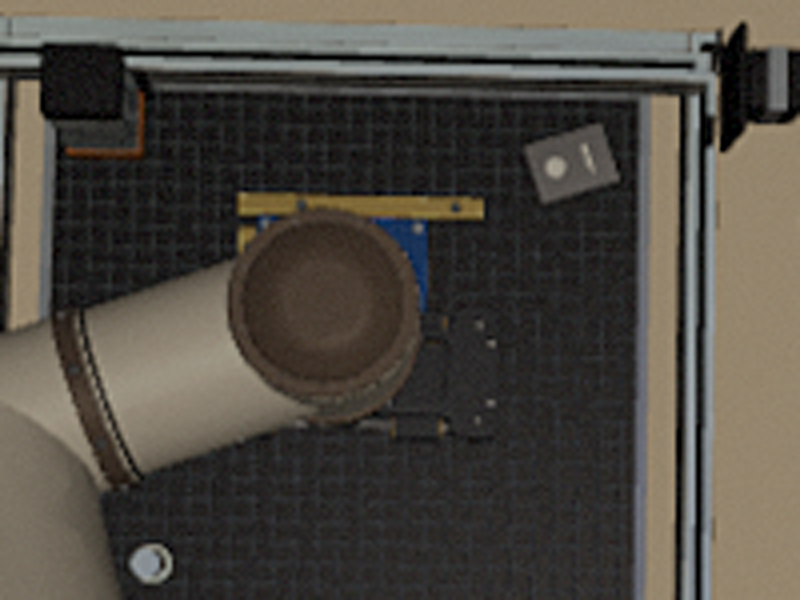

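Request:
play_rows:
  deltas:
    - [0,0,2,0,0,0,60]
    - [0,0,4,0,0,0,60]
    - [0,0,5,0,0,0,60]
    - [0,0,5,0,0,0,60]
    - [0.3,0,5,0,0,0,60]
    - [0.6,0,5,0,0,0,60]
    - [0.8,0,5,0,0,0,60]
    - [0.9,0,5,0,0,0,60]
    - [1.0,0,5,0,0,0,60]
    - [1.1,0,5,0,0,0,60]
    - [1.2,0,5,0,0,0,60]
    - [1.2,0,5,0,0,0,60]

```text
time_s: 13.0
tcp_pos: [0.579, 0.0094, 0.0307]
ee_rot: [[0.999, -0.043, -0.004], [-0.043, -0.999, -0.001], [-0.004, 0.001, -1.0]]
wrist_force: [-5.4, 0.0, 4.1]
gripper_width: 0.687
```

Request:
play_rows:
  deltas:
    - [0.04,0,0,0,0,0,60]
    - [0.08,0,0,0,0,0,60]
    - [0.12,0,0,0,0,0,60]
    - [0.12,0,0,0,0,0,60]

```text
time_s: 13.4
tcp_pos: [0.5819, 0.0093, 0.0307]
ee_rot: [[0.999, -0.043, -0.004], [-0.043, -0.999, -0.001], [-0.004, 0.001, -1.0]]
wrist_force: [-6.1, 0.3, 4.3]
gripper_width: 0.693
```

Request:
play_rows:
  deltas:
    - [0.04,0,0,0,0,0,60]
    - [0.08,0,0,0,0,0,60]
    - [0.12,0,0,0,0,0,60]
    - [0.12,0,0,0,0,0,60]

```text
time_s: 13.8
tcp_pos: [0.582, 0.0091, 0.0306]
ee_rot: [[0.999, -0.043, -0.01], [-0.043, -0.999, -0.001], [-0.01, 0.002, -1.0]]
wrist_force: [-11.8, 1.8, 9.1]
gripper_width: 0.687
```

Request:
play_rows:
  deltas:
    - [0.04,0,0,0,0,0,60]
    - [0.08,0,0,0,0,0,60]
    - [0.08,0,0,0,0,0,60]

```text
time_s: 14.1
tcp_pos: [0.5821, 0.009, 0.0305]
ee_rot: [[0.999, -0.043, -0.014], [-0.043, -0.999, -0.002], [-0.014, 0.002, -1.0]]
wrist_force: [-16.1, 4.6, 12.2]
gripper_width: 0.691
```

The long bar has been met too (16 N, stalled). I'll back off straight, rise and look.

Request:
play_rows:
  deltas:
    - [-0.3,0,0,0,0,0,60]
    - [-0.8,0,0,0,0,0,60]
    - [-1,0,-1,0,0,0,60]
    - [-1.2,0,-3,0,0,0,60]
    - [-2,0,-5,0,0,0,60]
    - [-4,0,-5,0,0,0,60]
    - [-6,0,-5,0,0,0,60]
    - [-6,0,-5,0,0,0,60]
    - [-6,0,-5,0,0,0,60]

```text
time_s: 15.0
tcp_pos: [0.439, 0.016, 0.1566]
ee_rot: [[0.999, -0.041, 0.003], [-0.041, -0.999, 0.001], [0.003, -0.001, -1.0]]
wrist_force: [-0.3, 0.0, 0.3]
gripper_width: 0.691
```

```bash
python3 - <<'E'
from h import *
c=look('t7')
try: boxat(c,[.64,.01,0.])
except Exception as e: print(e)
c=cap('scene','s7')
v=cv2.resize(c['pixels'][205:280,265:365,::-1],None,fx=8,fy=8,interpolation=2);cv2.imwrite('pics/s7c.png',v)
c=r.capture('top');v=cv2.resize(c['pixels'][130:205,235:335,::-1],None,fx=8,fy=8,interpolation=2);cv2.imwrite('pics/t7d.png',v)
E
```

```text
tcp [0.439  0.016  0.1566] stopfr [-0.2501 -0.062 ] [-0.3  0.   0.3] -2.34
box stopfr [-0.0491 -0.0614] yaw rel -1.5 err 30.9 1364
```

View pics/t7d.png

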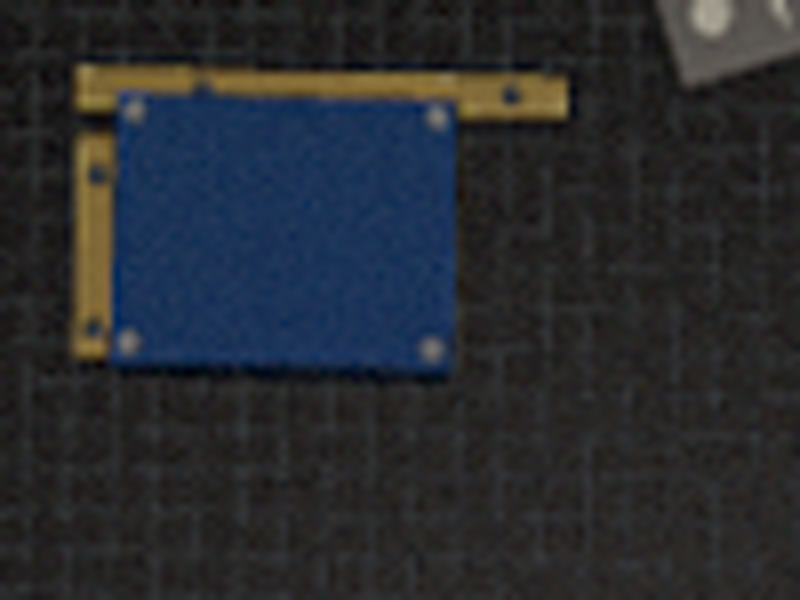

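View pics/s7c.png

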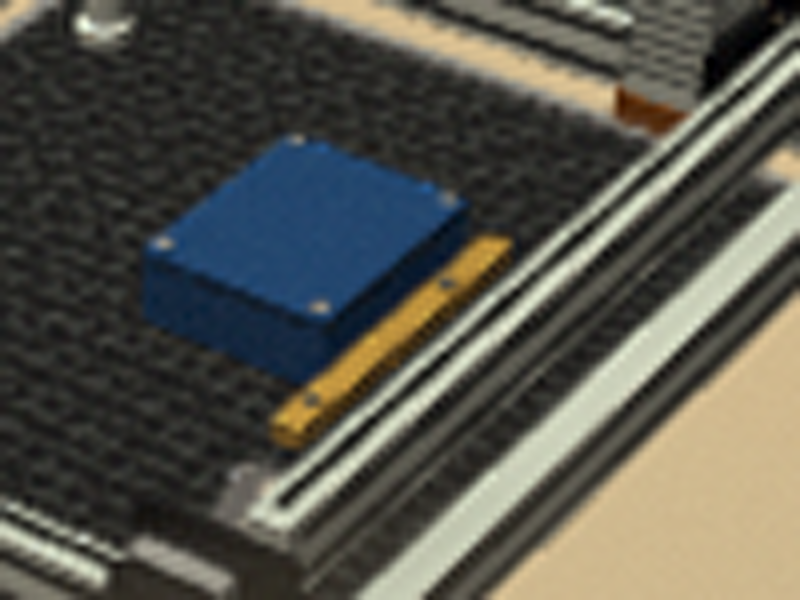

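```bash
cat >> h.py <<'E'
def line(G,uv0,uv1,pol,half=3.5,n=60):
    "subpixel edge: sample profiles of channel image G across segment uv0-uv1; returns fitted line endpoints"
    uv0,uv1=np.array(uv0,float),np.array(uv1,float); d=(uv1-uv0)/np.linalg.norm(uv1-uv0); nn=np.array([-d[1],d[0]])
    t=np.linspace(0.08,.92,n); s=np.arange(-half,half+.01,.1)
    P=uv0+(uv1-uv0)*t[:,None]; X=P[:,None]+s[None,:,None]*nn
    v=cv2.remap(G.astype(np.float32),X[...,0].astype(np.float32),X[...,1].astype(np.float32),cv2.INTER_CUBIC)
    v=cv2.GaussianBlur(v,(0,0),sigmaX=4,sigmaY=1.5)
    g=np.gradient(v,axis=1)*pol; g[g<0]=0; k=g.argmax(1)
    w=(np.abs(np.arange(len(s))[None]-k[:,None])<=12)*g; off=(w*s).sum(1)/w.sum(1)
    L=np.linalg.norm(uv1-uv0)
    keep=np.ones(n,bool)
    for _ in range(4):
        a=np.polyfit(t[keep]*L,off[keep],1); res=off-np.polyval(a,t*L); keep=np.abs(res)<2.5*max(res[keep].std(),.03)
    q=np.polyval(a,[0,L]); return uv0+nn*q[0],uv1+nn*q[1],res[keep].std(),keep.sum()
E
python3 - <<'E'
from h import *
I=0
for i in range(10):
    c=r.capture('top'); I=I+c['pixels'].astype(float)
I/=10
np.save('avg.npy',I)
blue=I[:,:,2]-I[:,:,0]; yel=I[:,:,0]-I[:,:,2]
def cv(x,y): return ((x+.5)/8-.5+235,(y+.5)/8-.5+130)
def rep(nm,G,a,b,z):
    best=None
    for pol in (1,-1):
        p,q,e,k=line(G,cv(*a),cv(*b),pol)
        P,R_=unproj(c,p,z),unproj(c,q,z); d=R_-P
        print(nm,pol,'off px',round(np.linalg.norm(p-np.array(cv(*a))),2),'ang',np.degrees(np.arctan2(d[1],d[0])).round(2),tostop(P).round(4),tostop(R_).round(4),round(e,2),k)
rep('far box',blue,(120,93),(455,103),.06)
rep('near box',blue,(115,362),(452,375),.06)
rep('left box',blue,(118,93),(112,362),.06)
rep('right box',blue,(457,103),(452,375),.06)
rep('bar far',yel,(75,65),(568,75),.032)
rep('bar near R',yel,(465,118),(568,121),.032)
rep('short left',yel,(75,132),(72,357),.032)
rep('short right',yel,(113,132),(109,357),.032)
E
```

```text
far box 1 off px 0.11 ang -92.51 [-0.0013 -0.0025] [-0.0015 -0.1196] 0.06 53
far box -1 off px 2.62 ang -92.31 [ 0.0057 -0.0026] [ 0.006  -0.1197] 0.03 49
near box 1 off px 1.9 ang -91.55 [-0.0909 -0.0033] [-0.0891 -0.1207] 0.05 52
near box -1 off px 0.08 ang -92.68 [-0.0965 -0.0032] [-0.097  -0.1205] 0.21 60
left box 1 off px 1.26 ang 176.98 [-0.0017 -0.0053] [-0.0962 -0.0044] 1.36 60
left box -1 off px 0.3 ang 177.74 [-0.0017 -0.001 ] [-0.0962 -0.0013] 0.09 52
right box 1 off px 0.19 ang 178.39 [-0.0025 -0.1198] [-0.0981 -0.1212] 0.02 53
right box -1 off px 0.04 ang 179.98 [-0.0025 -0.1205] [-0.0981 -0.1245] 1.63 60
bar far 1 off px 0.03 ang -92.32 [0.0139 0.0158] [ 0.0143 -0.1607] 0.17 60
bar far -1 off px 2.63 ang -92.52 [0.0064 0.0157] [ 0.0061 -0.1607] 0.03 48
bar near R 1 off px 0.93 ang -99.91 [ 0.0008 -0.1242] [-0.0041 -0.161 ] 2.22 60
bar near R -1 off px 0.11 ang -90.93 [-0.0022 -0.1241] [-0.0013 -0.161 ] 0.03 50
short left 1 off px 0.7 ang -178.72 [-0.0102  0.0171] [-0.0911  0.0119] 1.85 60
short left -1 off px 0.02 ang 178.87 [-0.0102  0.015 ] [-0.0911  0.0132] 0.08 53
short right 1 off px 0.28 ang 177.54 [-0.0099  0.0008] [-0.0908  0.0008] 0.09 54
short right -1 off px 1.38 ang 178.21 [-0.0099 -0.0024] [-0.0908 -0.0033] 1.41 60
```

Edges read parallel within about 0.2° and close to both bars, but 1 mm is below what the picture resolves. I'll confirm by touch: press the right end again, then the near side.

```bash
python3 - <<'E'
from h import *
s=r.sense();P=s['tcp_pos'];print(P,s['time_s'])
c,sn=np.cos(Q[2]),np.sin(Q[2]); R=np.array([[c,-sn],[sn,c]])
W=Q[:2]+R@[-.050,-.150]; d=np.r_[W-P[:2],0]; print(W,(s['ee_rot'].T@d)/.025)
E
```

```text
[0.43920018 0.01584481 0.15562788] 15.65
[ 0.63518514 -0.08044518] [ 7.99441480e+00  3.51856741e+00 -1.02894269e-03]
```

Request:
play_rows:
  deltas:
    - [8,3.5,0,0,0,18,30]
    - [8,3.5,0,0,0,18,30]
    - [8,3.5,0,0,0,18,30]
    - [8,3.5,0,0,0,18,30]
    - [8,3.5,0,0,0,18,30]
    - [8,3.5,0,0,0,18,30]
    - [8,3.5,0,0,0,18,30]
    - [8,3.5,0,0,0,18,30]
    - [8,3.5,0,0,0,18,30]
    - [8,3.5,0,0,0,18,30]
    - [8,3.5,0,0,0,18,30]
    - [8,3.5,0,0,0,18,30]

```text
time_s: 16.85
tcp_pos: [0.6352, -0.08, 0.1555]
ee_rot: [[-0.042, -0.999, -0.0], [-0.999, 0.042, -0.0], [0.0, 0.0, -1.0]]
wrist_force: [0.2, -0.1, 0.7]
gripper_width: 0.347
```

Request:
play_rows:
  deltas:
    - [0,0,2,0,0,0,30]
    - [0,0,4,0,0,0,30]
    - [0,0,4.9,0,0,0,30]
    - [0,0,4.9,0,0,0,30]
    - [-0.2,0,4.9,0,0,0,30]
    - [-0.4,0,4.9,0,0,0,30]
    - [-0.5,0,4.9,0,0,0,30]
    - [-0.6,0,4.9,0,0,0,30]
    - [-0.6,0,4.9,0,0,0,30]

```text
time_s: 17.75
tcp_pos: [0.6364, -0.0644, 0.0343]
ee_rot: [[-0.041, -0.999, 0.002], [-0.999, 0.041, 0.0], [-0.0, -0.002, -1.0]]
wrist_force: [0.4, -0.8, 0.1]
gripper_width: 0.343
```

Request:
play_rows:
  deltas:
    - [-0.04,0,0,0,0,0,30]
    - [-0.08,0,0,0,0,0,30]
    - [-0.08,0,0,0,0,0,30]

```text
time_s: 18.05
tcp_pos: [0.636, -0.063, 0.0333]
ee_rot: [[-0.042, -0.999, 0.0], [-0.999, 0.042, -0.0], [0.0, -0.0, -1.0]]
wrist_force: [-0.5, 0.3, 0.4]
gripper_width: 0.342
```

Request:
play_rows:
  deltas:
    - [-0.04,0,0,0,0,0,30]
    - [-0.06,0,0,0,0,0,30]
    - [-0.06,0,0,0,0,0,30]

```text
time_s: 18.35
tcp_pos: [0.636, -0.0618, 0.0332]
ee_rot: [[-0.042, -0.999, -0.0], [-0.999, 0.042, -0.0], [0.0, 0.0, -1.0]]
wrist_force: [-0.6, -1.7, -0.2]
gripper_width: 0.344
```

Request:
play_rows:
  deltas:
    - [-0.04,0,0,0,0,0,30]
    - [-0.08,0,0,0,0,0,30]
    - [-0.08,0,0,0,0,0,30]

```text
time_s: 18.65
tcp_pos: [0.636, -0.0612, 0.0333]
ee_rot: [[-0.042, -0.999, -0.001], [-0.999, 0.042, -0.002], [0.002, 0.001, -1.0]]
wrist_force: [1.2, -6.8, -1.5]
gripper_width: 0.345
```

Request:
play_rows:
  deltas:
    - [-0.04,0,0,0,0,0,30]
    - [-0.08,0,0,0,0,0,30]
    - [-0.08,0,0,0,0,0,30]

```text
time_s: 18.95
tcp_pos: [0.636, -0.0611, 0.0336]
ee_rot: [[-0.042, -0.999, -0.001], [-0.999, 0.042, -0.004], [0.004, 0.001, -1.0]]
wrist_force: [0.6, -13.8, -0.1]
gripper_width: 0.345
```

It stalls at the same place, so the left end is on the short bar. Now the final touch on the near side.

Request:
play_rows:
  deltas:
    - [0.3,0,0,0,0,0,30]
    - [0.8,0,0,0,0,0,30]
    - [0.9,0,-1,0,0,0,30]
    - [1,0,-3,0,0,0,30]
    - [1,0,-5,0,0,0,30]
    - [1,0,-5,0,0,0,30]
    - [1,0,-5,0,0,0,30]

```text
time_s: 19.65
tcp_pos: [0.6358, -0.0822, 0.1601]
ee_rot: [[-0.042, -0.999, 0.004], [-0.999, 0.042, 0.001], [-0.002, -0.004, -1.0]]
wrist_force: [-1.1, -0.3, -1.3]
gripper_width: 0.345
```

```bash
python3 - <<'E'
from h import *
s=r.sense();P=s['tcp_pos'];print(P,s['ee_rot'].round(3))
c,sn=np.cos(Q[2]),np.sin(Q[2]); R=np.array([[c,-sn],[sn,c]])
W=Q[:2]+R@[-.128,-.062]; d=np.r_[W-P[:2],0]; print(W,(s['ee_rot'].T@d)/.025)
E
```

```text
[ 0.63584371 -0.08220826  0.16005183] [[-0.042 -0.999  0.004]
 [-0.999  0.042  0.001]
 [-0.002 -0.004 -1.   ]]
[0.56098638 0.0107828 ] [-3.59008762  3.14845282 -0.00673947]
```

Request:
play_rows:
  deltas:
    - [-3.6,3.15,0,0,0,-18,60]
    - [-3.6,3.15,0,0,0,-18,60]
    - [-3.6,3.15,0,0,0,-18,60]
    - [-3.6,3.15,0,0,0,-18,60]
    - [-3.6,3.15,0,0,0,-18,60]
    - [-3.6,3.15,0,0,0,-18,60]
    - [-3.6,3.15,0,0,0,-18,60]
    - [-3.6,3.15,0,0,0,-18,60]
    - [-3.6,3.15,0,0,0,-18,60]
    - [-3.6,3.15,0,0,0,-18,60]
    - [-3.6,3.15,0,0,0,-18,60]
    - [-3.6,3.15,0,0,0,-18,60]

```text
time_s: 20.85
tcp_pos: [0.5592, 0.0107, 0.1564]
ee_rot: [[0.999, -0.042, -0.004], [-0.042, -0.999, -0.0], [-0.004, 0.001, -1.0]]
wrist_force: [-0.1, -0.3, -0.4]
gripper_width: 0.69
```

Request:
play_rows:
  deltas:
    - [0,0,2,0,0,0,60]
    - [0,0,4,0,0,0,60]
    - [0,0,5,0,0,0,60]
    - [0,0,5,0,0,0,60]
    - [0.3,0,5,0,0,0,60]
    - [0.5,0,5,0,0,0,60]
    - [0.65,0,5,0,0,0,60]
    - [0.7,0,5,0,0,0,60]
    - [0.7,0,5,0,0,0,60]

```text
time_s: 21.75
tcp_pos: [0.5784, 0.0101, 0.0341]
ee_rot: [[0.999, -0.042, 0.002], [-0.042, -0.999, 0.001], [0.002, -0.001, -1.0]]
wrist_force: [0.8, 0.3, 0.0]
gripper_width: 0.69
```

Request:
play_rows:
  deltas:
    - [0.04,0,0,0,0,0,60]
    - [0.08,0,0,0,0,0,60]
    - [0.08,0,0,0,0,0,60]

```text
time_s: 22.05
tcp_pos: [0.5798, 0.01, 0.0333]
ee_rot: [[0.999, -0.042, 0.0], [-0.042, -0.999, 0.0], [0.0, -0.0, -1.0]]
wrist_force: [-0.3, -0.7, 0.3]
gripper_width: 0.69
```

Request:
play_rows:
  deltas:
    - [0.04,0,0,0,0,0,60]
    - [0.06,0,0,0,0,0,60]
    - [0.06,0,0,0,0,0,60]

```text
time_s: 22.35
tcp_pos: [0.5813, 0.0099, 0.0332]
ee_rot: [[0.999, -0.042, -0.0], [-0.042, -0.999, -0.0], [-0.0, 0.0, -1.0]]
wrist_force: [0.1, 0.5, 0.4]
gripper_width: 0.689
```

Request:
play_rows:
  deltas:
    - [0.04,0,0,0,0,0,60]
    - [0.08,0,0,0,0,0,60]
    - [0.08,0,0,0,0,0,60]

```text
time_s: 22.65
tcp_pos: [0.5822, 0.0097, 0.0331]
ee_rot: [[0.999, -0.042, -0.002], [-0.042, -0.999, -0.0], [-0.002, 0.0, -1.0]]
wrist_force: [-3.9, 0.6, 2.6]
gripper_width: 0.691
```

Request:
play_rows:
  deltas:
    - [0.04,0,0,0,0,0,60]
    - [0.08,0,0,0,0,0,60]
    - [0.08,0,0,0,0,0,60]

```text
time_s: 22.95
tcp_pos: [0.5822, 0.0096, 0.033]
ee_rot: [[0.999, -0.042, -0.006], [-0.042, -0.999, -0.001], [-0.006, 0.001, -1.0]]
wrist_force: [-8.1, 2.4, 6.1]
gripper_width: 0.688
```

Request:
play_rows:
  deltas:
    - [-0.3,0,0,0,0,0,60]
    - [-0.8,0,0,0,0,0,60]
    - [-1,0,-1,0,0,0,60]
    - [-1.2,0,-3,0,0,0,60]
    - [-2,0,-5,0,0,0,60]
    - [-4,0,-5,0,0,0,60]
    - [-6,0,-5,0,0,0,60]
    - [-6,0,-5,0,0,0,60]
    - [-6,0,-5,0,0,0,60]
    - [-6,0,-5,0,0,0,60]

```text
time_s: 23.95
tcp_pos: [0.437, 0.0164, 0.1589]
ee_rot: [[0.999, -0.042, 0.003], [-0.042, -0.999, 0.001], [0.003, -0.001, -1.0]]
wrist_force: [-0.1, -0.3, -0.7]
gripper_width: 0.687
```

```bash
python3 - <<'E'
from h import *
c=look('t8')
I=sum(r.capture('top')['pixels'].astype(float) for i in range(8))/8
blue=I[:,:,2]-I[:,:,0]; yel=-blue
def cv(x,y): return ((x+.5)/8-.5+235,(y+.5)/8-.5+130)
for nm,G,a,b,z,pol in [('far',blue,(120,93),(455,103),.06,1),('near',blue,(115,362),(452,375),.06,-1),('left',blue,(118,93),(112,362),.06,-1),('right',blue,(457,103),(452,375),.06,1),('bar',yel,(75,65),(568,75),.032,1),('short',yel,(113,132),(109,357),.032,1)]:
    p,q,e,k=line(G,cv(*a),cv(*b),pol); P,R_=unproj(c,p,z),unproj(c,q,z);d=R_-P
    print(nm,np.degrees(np.arctan2(d[1],d[0])).round(2),tostop(P).round(4),tostop(R_).round(4),round(e,2))
for o in ['gauge','small_box','reel','driver','laser_head']: print(o,[(round(d['score'],2),np.round(d['centre'],3)) for d in r.spot_in('top',o)][:3])
a=cv2.imread('pics/top0.png').astype(int);b=cv2.imread('pics/t8.png').astype(int)
D=np.abs(a-b).max(2); cv2.imwrite('pics/diff8.png',np.clip(D*3,0,255).astype(np.uint8))
v=cv2.resize(b[130:205,235:335].astype(np.uint8),None,fx=8,fy=8,interpolation=2);cv2.imwrite('pics/t8d.png',v)
E
```

```text
tcp [0.437  0.0164 0.1589] stopfr [-0.2521 -0.0616] [-0.1 -0.3 -0.7] -2.39
far -92.42 [-0.0014 -0.0025] [-0.0013 -0.1197] 0.07
near -92.59 [-0.0965 -0.0032] [-0.0968 -0.1205] 0.21
left 178.25 [-0.0017 -0.0001] [-0.0962 -0.0012] 0.07
right 177.59 [-0.0025 -0.1201] [-0.0981 -0.1201] 0.09
bar -92.33 [0.0139 0.0158] [ 0.0142 -0.1607] 0.17
short 178.05 [-0.0099  0.0015] [-0.0908  0.0008] 0.08
gauge []
small_box [(0.69, array([ 0.715, -0.153,  0.041])), (0.36, array([0.638, 0.009, 0.061]))]
reel [(0.74, array([ 0.426, -0.353,  0.034]))]
driver []
laser_head [(0.77, array([0.769, 0.059, 0.108]))]
```

View pics/t8d.png

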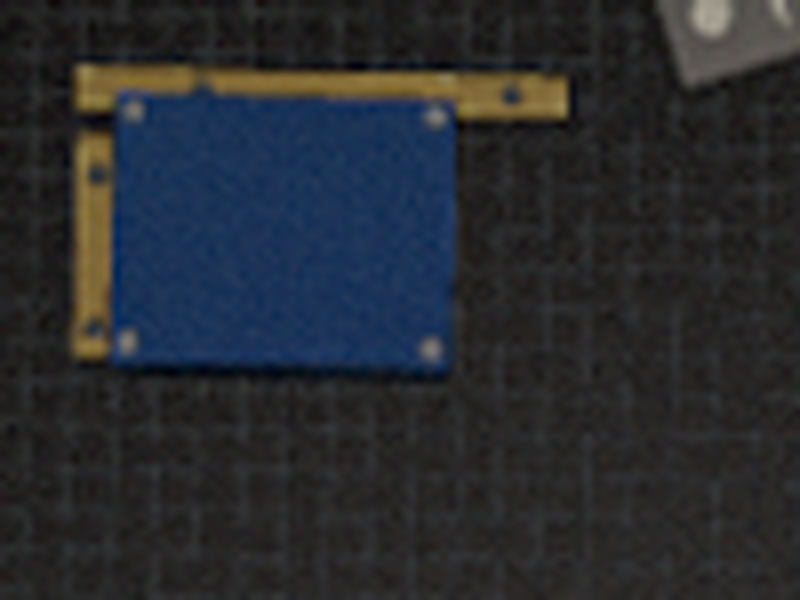

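View pics/diff8.png

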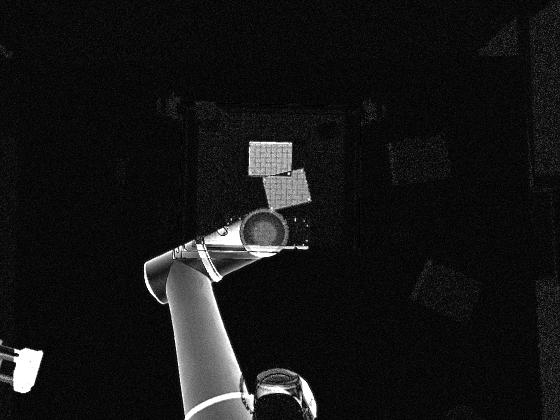

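```bash
python3 - <<'E'
from h import *
c=cap('scene','s9')
a=cv2.imread('pics/scene0.png').astype(int);b=cv2.imread('pics/s9.png').astype(int)
v=np.hstack([cv2.resize(x[180:290,200:335].astype(np.uint8),None,fx=2.9,fy=2.9,interpolation=2) for x in (a,b)]);cv2.imwrite('pics/s9c.png',v)
E
```

```text
(no output)
```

View pics/s9c.png

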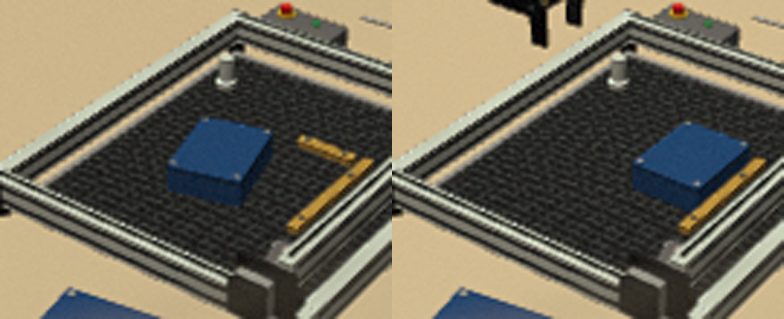

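The gauge stands where it was, the box is in the corner, and the gripper is well clear. I'm handing in.

```bash
python3 -c "
from station import r
print(r.finish_job(), r.sense()['time_s'])"
```

```text
the job is handed in; nothing more can be done
the job is handed in; nothing more can be done
```

The smallest blue box, the one on the bed, is in the brass corner, and I handed the job in at about 25 s of the allowed 51 s. I squared it with two fingers on its near long side, slid it left to the shorter bar, then pushed it onto the longer bar. I pressed both sides once more to confirm.

- **Touch:** On the second presses the arm stalled within about 0.3 mm of where it had stalled the first time, at about 8–17 N. That means the box is against both bars. The wrist forces I read stayed below 21 N.
- **Camera:** The box edges read parallel to the bars within about 0.3°. They sit about 1–2 mm off the nominal lines, but the camera cannot resolve 1 mm, so the claim of no gap rests on the touch checks.
- **Disagreement:** My first, coarser fit of the box outline, made before the final presses, read −1.5° of yaw. The finer edge measurement did not bear that out.
- **Other things:** Comparing the first and last pictures, nothing but the box and the arm moved; the gantry, laser head, small box, reel, driver and larger blue boxes all matched. The arm hid the gauge in the last top view, but the scene view shows it standing in place.

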